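# Seat the clamp screw on a sleeve and back it off a quarter turn

### The job

Take the tall round steel sleeve out of the parts bin, leaving the other two parts in it, and stand it upright in the three-sided nest of the clamping fixture. Let go of it, then turn the fixture's winged thumbscrew clockwise (seen from above) until it seats against its stop, and back it off a quarter turn so that the sleeve is free. Finish while still gripping the thumbscrew's wings and holding it there: do not let go of it at the end.

Things in the scene. Friction and masses are not known exactly. Their poses are not given: they have to be found in the camera images.
- sleeve_mid (a point): Centre of the sleeve, the only tall part in the bin: a plain steel round, 30 mm in diameter, 60 mm tall, about 0.15 kg, with a dark bore on top; it stands upright in the bin, its z axis is its long axis. The origin is half-way up, 30 mm above its foot. Its top half stands clear of the bin walls and of the other parts.
- bin: Low open grey plastic bin, fixed, 160 mm (its x) by 290 mm (its y), 34 mm high, walls and floor 4 mm thick. Origin at the centre of its underside. The three parts stand in a row along its y axis, about 82 mm apart, in any order; it lies on one side of the bench (left or right) and the fixture on the other.
- hexpart_mid (a point): Centre of a short hexagonal steel part in the bin, 38 mm across corners, 24 mm high, upright. Stays in the bin.
- block_mid (a point): Centre of a square aluminium block in the bin, 34 x 34 x 26 mm high. Stays in the bin.
- fixture: Clamping fixture, fixed to the bench: an aluminium plate 100 mm (its x) by 210 mm (its y), 12 mm thick, z up; origin at the centre of its underside. The nest is near its -y end, the thumbscrew 116 mm from it near the +y end, on a grey housing 60 mm square whose top (with a steel collar) is 41 mm above the bench.
- nest (a point): Centre of the nest floor, 12 mm above the bench; axes as the fixture's. Dark steel walls 16 mm high: end wall face 15.5 mm towards -y, side wall faces 17.5 mm either way in x. The +y side is a flat steel jaw, 15 mm high, its face 15.3 mm towards +y plus 3 mm per rad of thumbscrew opening, so the middle of the free space lies 1.5 mm per rad towards +y. Grip the sleeve near its top to clear the walls.
- thumbscrew (a joint): Angle of the thumbscrew in rad: 0 is seated against its hard stop, it grows when turned counter-clockwise from above (backing off, jaw opens); it starts between 0.9 and 1.4 open, and a quarter turn back from the seat reads 1.57. It can open to 2.2. It turns with a light friction (about 0.05 N m) and stays where it is left.
- thumbscrew_grip (a point): Point on the thumbscrew's axis, the height to grip its wings, 68 mm above the bench. The wings are one upright black plastic bar 50 mm long (this point's x axis), 12 mm thick (its y axis, the way to pinch), 30 mm high: from 51 to 81 mm above the bench. When seated, the bar lies along the fixture's x axis (across the plate).
There are look-alikes about, which are no part of the job. Leave any orange look-alike of the part that bears sleeve_mid alone.

How it is judged:
By the outcome, as a careful person would: the job done as asked, in the order asked, and still so for the second after the job is handed in, while the arm keeps its last pose, push and grip.
It also fails if it takes over 58 s, if anything falls off the work surface, if the arm or the gripper's body presses on something with over 40 N, if the wrist force passes 120 N, or if a joint passes its speed limit or range.

### The arm

A 7-joint arm with a two-finger parallel gripper is mounted at the origin on the work surface. World frame = base frame: x ahead of the robot, y to its left, z up, the work surface at z = 0. Lengths are in m, angles in degrees, forces in N, time in s.
With the tool pointing down it reaches from about 0.4 to 0.875 m from the base axis. Payload 6.5 kg.
Tool frame: the origin (TCP) lies midway between the tips of the shut fingers; the grasp point (between the pads) lies 19 mm behind it; z points along the fingers, y is the line along which they close (so a half turn about z gives the same grasp; the last joint's range is limited). The gripper opens to 88 mm and grips with 3 to 60 N. Pads are 18 mm wide; open, the fingers measure 123 mm over their backs; the gripper's body (75 mm by 187 mm) begins 45 mm behind the grasp point.
Start: joints at [-3.793, 30.733, -0.252, 88.115, 0.149, 61.152, -4.079], TCP at [0.65, 0, 0.239] pointing down, gripper open.
Joint ranges: [-154.64, 154.64], [-21.42, 123.67], [-72.66, 72.17], [13.99, 137.28], [-74.86, 254.86], [10.95, 109.41], [-158.01, 158.01]. Speed limits (degrees/s): [136.94, 136.94, 180, 180, 180, 180, 180].

### API

Orientations are given as a 3x3 rotation matrix whose columns are the frame's x, y, z axes.
In Python, from cell import r, cams, ticket gives the robot as it stands. The module is installed in compiled form; this text tells all that it offers.
- The arm moves only by the tool send_rows, never from a script. Its arguments are lists of equal length, an entry for each row: "translation": the shift along the tool's x, y, z normalised to -1 to 1, where 1 is 0.3 m, a list of three; "rotation": the turn, a rotation vector about the tool's x, y, z normalised to -1 to 1, where 1 is pi rad, a list of three; "grip": the gripper's target within -1 to 1 (shut at 1, half-way at 0, fully open at -1). In form: {"translation": [[tx, ty, tz], ...], "rotation": [[rx, ry, rz], ...], "grip": [grip, ...]}. A call has 1 to 12 rows; each row is the pose to reach, as a shift and turn from the pose commanded when the call began, along the tool's axes at that moment, turning the shorter way round; what a row does not reach only later rows make up. A row lasts 1/10 s, in which the tool goes at most 50 mm and 8.59 degrees, less where a joint would pass 70% of its speed; a pose out of reach is approached as far as the arm can. A call with a number of a shift or a turn outside -1 to 1 is refused whole. A call with a gripper value outside its range is refused whole. The fingers move at their own pace and stop on an object; "squeeze" is the grip in N (left out, the last holds). Time passes only in rows, so rows that repeat a pose let the fingers close. It gives the time, the measured TCP pose, the force, the opening and the grip force at its end, in the units of the state.
- r.sense(): the state, without advancing time (a new reading comes with each control period).
- cams.capture(name): name is "scene" or "side" or "wrist"; returns a dict with "pixels" (420x560x3 uint8, blue, green, red), "z_map" (420x560 float32, m along the optical axis (not along the pixel's ray), 0 where there is no reading), "intrinsics" (3x3 intrinsics, pixels), "position" and "rotation" of the camera in the world. Camera axes: x right, y up, looking along -z (the intrinsics and any distortion apply to the point x, -y, -z); pixel columns grow to the right and rows downward; lengths in m; the calibration is good to about 2 mm. A picture is of the moment at which its call begins.
- ticket.sign_off(): hands the job in; it is judged then, once.
The state is a dict: "time_s": time; "qpos": joint angles; "qd": joint speeds; "effort": joint torques, N m; "tcp_pos": TCP position; "tool_rot": TCP orientation; "wrist_force": force on the tool from outside, world axes, zero at the start; "wrist_torque": the same for the moment, N m; "grip_width": opening from 0.0 (shut) to 1.0 (fully open); "gripper_force": force on a finger pad.
Only numpy, scipy, OpenCV 4.12 (cv2) and the standard library are available. Lean on these libraries where they do the work, as an engineer would, in place of code of your own. Each camera call takes 0.05 s, during which the arm holds its last target. There are 200 camera calls.

## Working session

There is one attempt and no reset: what is moved stays moved. The work goes in short steps, Python scripts to look and compute and a tool call to move; the robot and the scene stay as the last step left them, time stands still between calls to the robot, and variables do not carry over. Pictures are saved under pics/ and viewed, at most 10 in all, crops included, and the job is handed in when it is done.

Besides the shell and the picture viewer there is one more tool, called after "Call:" as name(argument=value, ...) on one line, values as JSON. send_rows: Moves the arm, as the interface text tells. Its arguments: {"type":"object","properties":{"translation":{"type":"array","items":{"type":"array","items":{"type":"number","minimum":-1,"maximum":1}}},"rotation":{"type":"array","items":{"type":"array","items":{"type":"number","minimum":-1,"maximum":1}}},"grip":{"type":"array","items":{"type":"number"}},"squeeze":{"type":"number"}},"required":["translation","rotation","grip"]}

```bash
mkdir -p pics; cat > h.py <<'E'
import numpy as np, cv2
from cell import r, cams, ticket
def cap(n):
    c=cams.capture(n); return c
def cloud(c):
    z=c["z_map"]; K=np.array(c["intrinsics"]); v,u=np.mgrid[:z.shape[0],:z.shape[1]]
    p=np.stack([(u-K[0,2])/K[0,0]*z, -(v-K[1,2])/K[1,1]*z, -z],-1)
    return p@np.array(c["rotation"]).T+np.array(c["position"])
E
python3 - <<'E'
from h import *
a=cap("scene");b=cap("side")
for n,c in(("scene",a),("side",b)):
    cv2.imwrite(f"pics/{n}0.png",c["pixels"]); np.savez(f"{n}0.npz",P=cloud(c),I=c["pixels"]); print(n,c["position"],c["rotation"],c["intrinsics"])
print(r.sense())
E
```

```text
scene [ 1.0922597  -0.40709959  0.65000679] [[ 0.57685452 -0.49839731  0.64717771]
 [ 0.81666979  0.36838825 -0.44423029]
 [-0.01700948  0.78478673  0.61953245]] [[447.77931149   0.         281.49400848]
 [  0.         447.77931149 210.53241656]
 [  0.           0.           1.        ]]
side [ 0.17565247 -0.48606421  0.58379422] [[ 0.84164023  0.34544583 -0.41510107]
 [-0.53968361  0.56588393 -0.62331131]
 [ 0.01957873  0.74862711  0.66270213]] [[430.38733233   0.         276.09626263]
 [  0.         430.38733233 205.43496861]
 [  0.           0.           1.        ]]
{'time_s': 0.1, 'qpos': array([-3.79110157, 30.77204876, -0.25362476, 88.16287768,  0.1503089 ,
       61.15075078, -4.07730975]), 'qd': array([ 0.06415635, -0.02902941,  0.00535615, -0.17889557, -0.01523474,
       -0.03252666,  0.03343855]), 'effort': array([ 3.46889319e-03, -5.72081137e+01,  9.94492471e-01, -2.52229267e+01,
       -5.61024144e-02,  1.35207170e-02,  4.56839609e-05]), 'tcp_pos': array([ 6.49472637e-01, -4.66559145e-05,  2.37954021e-01]), 'tool_rot': array([[-7.74006080e-05,  9.99998896e-01, -1.48362746e-03],
       [ 9.99999988e-01,  7.71972513e-05, -1.37123980e-04],
       [-1.37009297e-04, -1.48363806e-03, -9.99998890e-01]]), 'wrist_force': array([ 0.50881238,  0.69006969, -0.64500703]), 'wrist_torque': array([-0.09041478, -0.0222315 , -0.0228645 ]), 'gripper_force': 0.0, 'grip_width': 1.0031334323999772}
```

View pics/scene0.png

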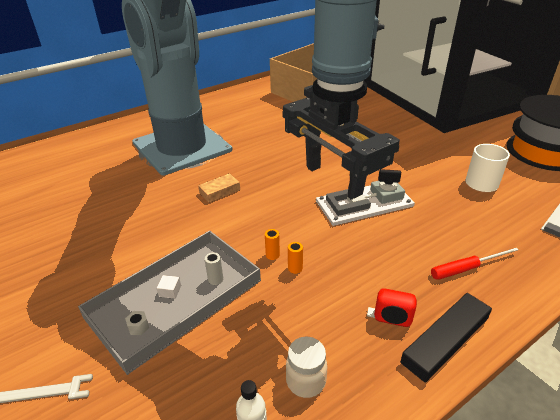

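View pics/side0.png

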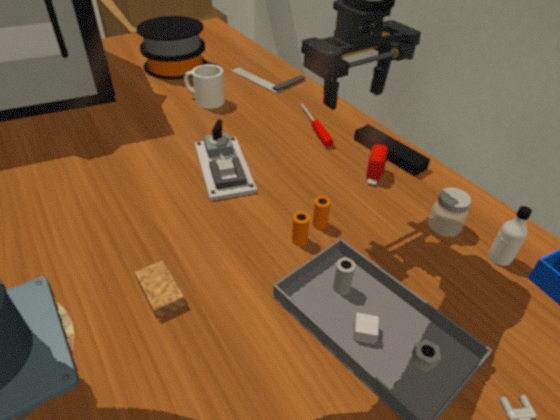

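The scene view shows the bin at the left, with the grey sleeve at (213,268), the square block at (168,288) and the hex part at (137,322). The fixture is at (365,200). The side view shows the sleeve at (345,275) and the fixture at (225,165), with the screw at (217,135).
Things that could be taken for the sleeve: the two orange rounds (scene (272,246) and (295,258)), and the short hex part with a dark bore at (137,322). I choose the tall grey round in the bin, at (213,268).

```bash
python3 - <<'E'
from h import *
for n,px in (("scene",[(213,257),(213,275),(168,283),(137,317),(365,200),(390,175),(272,235),(345,203)]),("side",[(345,263),(345,280),(367,322),(428,350),(225,165),(217,128),(227,172),(301,215)])):
    d=np.load(n+"0.npz");P=d["P"]
    for u,v in px: print(n,u,v,P[v,u].round(4))
    I=d["I"]
    # sleeve: tall points near
    s=P[263,345] if n=="side" else P[257,213]
    m=(np.hypot(P[...,0]-s[0],P[...,1]-s[1])<.03)&(P[...,2]>.056+.0)&(P[...,2]<.09)
    q=P[m];print("top pts",len(q),q[:,2].max(), np.median(q[:,2]),(q[:,:2].min(0)+q[:,:2].max(0))/2,np.ptp(q[:,:2],0))
a=np.load("scene0.npz")["I"];b=np.load("side0.npz")["I"]
c1=cv2.resize(a[155:235,300:420],None,fx=4,fy=4,interpolation=2);c2=cv2.resize(b[110:210,180:280],(400,400),interpolation=2)[40:360]
c3=cv2.resize(a[235:295,180:300],(480,240));c4=cv2.resize(b[235:295,310:390],(320,240))
o=np.vstack([np.hstack([c1,c2[:,:320]]),np.hstack([c3,c4])]);print(o.shape);cv2.imwrite("pics/crop1.png",o)
E
```

```text
scene 213 257 [ 0.5186 -0.1712  0.064 ]
scene 213 275 [ 0.5295 -0.1813  0.031 ]
scene 168 283 [ 0.4983 -0.2591  0.0315]
scene 137 317 [ 0.5374 -0.3348  0.0285]
scene 365 200 [0.5237 0.217  0.0269]
scene 390 175 [0.5311 0.2817 0.0741]
scene 272 235 [ 0.5299 -0.0452  0.061 ]
scene 345 203 [0.4917 0.1856 0.0128]
top pts 178 0.0666800495810923 0.06374824926892392 [ 0.51857607 -0.17378503] [0.03083886 0.02970191]
side 345 263 [ 0.5207 -0.1701  0.0634]
side 345 280 [ 0.5101 -0.1865  0.045 ]
side 367 322 [ 0.4972 -0.2567  0.029 ]
side 428 350 [ 0.5417 -0.337   0.0267]
side 225 165 [0.5011 0.2073 0.027 ]
side 217 128 [0.5188 0.2722 0.0803]
side 227 172 [0.4988 0.1948 0.017 ]
side 301 215 [ 0.5267 -0.0401  0.0618]
top pts 258 0.06635326872425906 0.06358718720886652 [ 0.52012812 -0.173804  ] [0.03024271 0.03004303]
(560, 800, 3)
```

View pics/crop1.png

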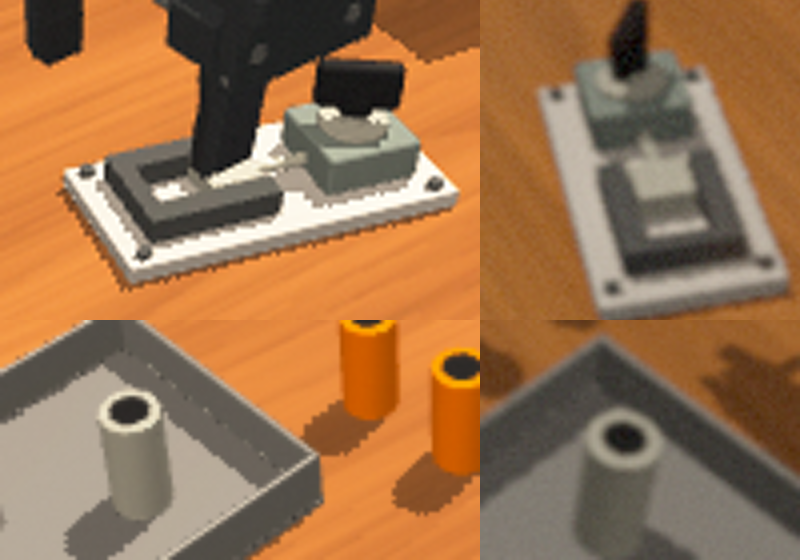

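The crop confirms my choice: a tall plain grey round with a dark bore, inside the bin, with the orange look-alikes outside it. Its top is at z≈0.064 and it is 30 mm across, both as described. Next I measure the fixture, wings and bin.

```bash
cat >> h.py <<'E'
def rect(q):
    (c,s,a)=cv2.minAreaRect((q[:,:2]*1000).astype(np.float32)); return np.round(c,1),np.round(s,1),round(a,1)
def fixt(P,I):
    x,y,z=P[...,0],P[...,1],P[...,2]; near=(abs(x-.515)<.12)&(abs(y-.235)<.14)
    g=I.astype(int); bright=g.min(-1)>110
    dark=g.max(-1)<70
    m=near&(abs(z-.012)<.005)&bright; m=cv2.morphologyEx(m.astype(np.uint8),cv2.MORPH_OPEN,np.ones((2,2)))>0
    print("plate",m.sum(),np.median(z[m]),rect(P[m]))
    w=near&(z>.055)&(z<.088)&dark&(y>.22)&(abs(x-.52)<.06); q=P[w]
    print("wing",w.sum(),q[:,2].max(),rect(q[q[:,2]>.076]) if w.sum() else 0)
    h=near&(abs(z-.041)<.003)&(y>.22); print("housing",h.sum(),rect(P[h]))
    n=near&(abs(z-.028)<.003)&(y<.26)&(g.max(-1)<110); print("nestwalls",n.sum(),np.median(z[n]),rect(P[n]))
E
python3 - <<'E'
from h import *
for n in("scene","side"):
    d=np.load(n+"0.npz");P,I=d["P"],d["I"];print(n);fixt(P,I)
    m=(abs(P[...,2]-.034)<.003)&(P[...,1]<-.08)&(P[...,1]>-.45)&(abs(P[...,0]-.52)<.15);print("bin",rect(P[m]))
c=cap("wrist");cv2.imwrite("pics/wrist0.png",c["pixels"])
print(c["position"],c["rotation"])
E
```

```text
scene
plate 958 0.011532053622053562 (array([740.1, -95.1]), array([219.8, 914.9]), 35.0)
wing 232 0.08266086684517948 (array([525.9, 286. ]), array([45.2, 11.5]), 46.0)
housing 177 (array([527.2, 286. ]), array([58.5, 58.1]), 70.9)
nestwalls 105 0.02737253934722539 (array([506.1, 206.7]), array([122.9,  60.3]), 73.8)
bin (array([ 512.7, -257. ]), array([162.9, 290.4]), 8.9)
side
plate 1019 0.011945108940614513 (array([390.4, -87.5]), array([898. , 116.6]), 69.1)
wing 122 0.08272994866672145 (array([524.4, 282.5]), array([42.4,  7.9]), 46.8)
housing 198 (array([525.8, 285. ]), array([60.1, 55.7]), 77.2)
nestwalls 416 0.02784072621562761 (array([499.5, 204.9]), array([118.1,  64.9]), 75.0)
bin (array([ 514.4, -256.6]), array([161.9, 290.4]), 8.9)
[0.64996607 0.0722395  0.38468194] [[ 9.99999225e-01 -5.30066196e-04  1.12677015e-03]
 [ 1.92145001e-04  9.59721138e-01  2.80954268e-01]
 [-1.23030949e-03 -2.80953834e-01  9.59720496e-01]]
```

View pics/wrist0.png

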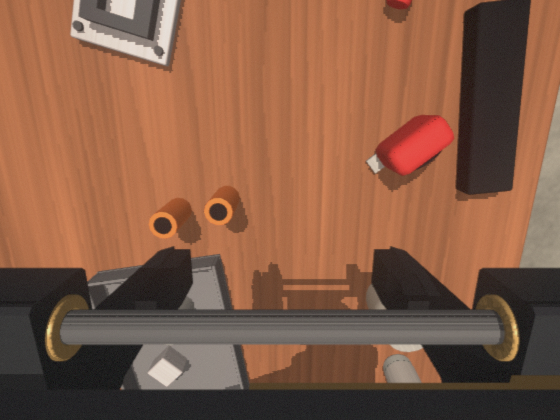

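The wrist view shows the fixture's nest corner at the top left (120,20). From both depth clouds:
- **Sleeve:** (0.5195, −0.174).
- **Screw axis:** about (0.526, 0.285).
- **Wing bar:** about 46° in world.
- **Fixture yaw:** about −15.5°, which puts the screw about 1.07 rad open, in range.

I move to hover over the sleeve.

Call:
send_rows(translation=[[-0.58,-0.435,0.4],[-0.58,-0.435,0.4],[-0.58,-0.435,0.4],[-0.58,-0.435,0.4],[-0.58,-0.435,0.4],[-0.58,-0.435,0.4],[-0.58,-0.435,0.4],[-0.58,-0.435,0.4]], rotation=[[0,0,0],[0,0,0],[0,0,0],[0,0,0],[0,0,0],[0,0,0],[0,0,0],[0,0,0]], grip=[-0.3,-0.3,-0.3,-0.3,-0.3,-0.3,-0.3,-0.3], squeeze=25)

```text
time_s: 0.95
tcp_pos: [0.5209, -0.1728, 0.1193]
tool_rot: [[-0.002, 1.0, 0.002], [1.0, 0.002, 0.001], [0.001, 0.002, -1.0]]
wrist_force: [0.7, 0.6, 0.2]
grip_width: 0.649
gripper_force: 0.0
```

```bash
cat >> h.py <<'E'
def top(c,s=(.5195,-.174),zmin=.057,zmax=.075):
    P=cloud(c);m=(np.hypot(P[...,0]-s[0],P[...,1]-s[1])<.026)&(P[...,2]>zmin)&(P[...,2]<zmax)
    g=c["pixels"].astype(int).max(-1); q=P[m]
    (cc,rr)=cv2.minEnclosingCircle((q[:,:2]*1000).astype(np.float32)) if m.sum()>5 else (0,0)
    print("top",m.sum(),np.median(q[:,2]) if m.sum() else 0,np.round(cc,1),round(rr,1))
E
python3 - <<'E'
from h import *
s=r.sense();print(s["time_s"],s["tcp_pos"],s["grip_width"])
o=[]
for n in("scene","side","wrist"):
    c=cap(n);print(n);top(c)
    P=cloud(c);I=c["pixels"];o.append(I)
    if n!="wrist":
        np.savez(n+"1.npz",P=P,I=I)
        x,y,z=P[...,0],P[...,1],P[...,2]
        m=(abs(z-.012)<.004)&(abs(x-.515)<.13)&(abs(y-.235)<.15)&(I.min(-1)>100)
        k,L,st,_=cv2.connectedComponentsWithStats(m.astype(np.uint8)); j=1+st[1:,4].argmax();print("plate",st[j,4],rect(P[L==j]))
        for lo,hi,nm in((.076,.09,"wing"),(.038,.044,"hous"),(.0255,.031,"walls")):
            m=(z>lo)&(z<hi)&(abs(x-.515)<.1)&(y>.1)&(y<.34)
            if nm=="wing": m&=(I.max(-1)<70)
            if nm=="walls": m&=(y<.235)&(I.max(-1)<110)
            k,L,st,_=cv2.connectedComponentsWithStats(m.astype(np.uint8)); j=1+st[1:,4].argmax();print(nm,st[j,4],np.median(z[L==j]),rect(P[L==j]))
cv2.imwrite("pics/v1.png",np.hstack([cv2.resize(o[0][140:240,290:430],(420,300)),cv2.resize(o[2],(380,300))]))
E
```

```text
0.95 [ 0.52089605 -0.17279768  0.11925678] 0.6493880742629834
scene
top 174 0.06411224925085518 [ 518.6 -174.3] 15.8
plate 839 (array([510.2, 231.1]), array([212.8, 100.8]), 72.7)
wing 69 0.07918729410727887 (array([525.5, 286.6]), array([45.4, 11.4]), 47.8)
hous 167 0.04014052603710161 (array([527.3, 287.6]), array([59.9, 50.8]), 60.8)
walls 22 0.02694886010049613 (array([514.9, 149.9]), array([32. , 15.4]), 39.4)
side
top 252 0.06368327033294219 [ 519.4 -173.9] 15.3
plate 1100 (array([509.5, 231.2]), array([212.5, 100.1]), 73.8)
wing 50 0.08010601756296143 (array([522.8, 281. ]), array([44.,  8.]), 45.7)
hous 195 0.03988071331734633 (array([524.7, 285.4]), array([55.8, 56.9]), 70.9)
walls 365 0.02795622651512919 (array([495.5, 189. ]), array([85.8, 63.5]), 73.4)
wrist
top 1614 0.0647768448952967 [ 519.3 -172.2] 15.0
```

View pics/v1.png

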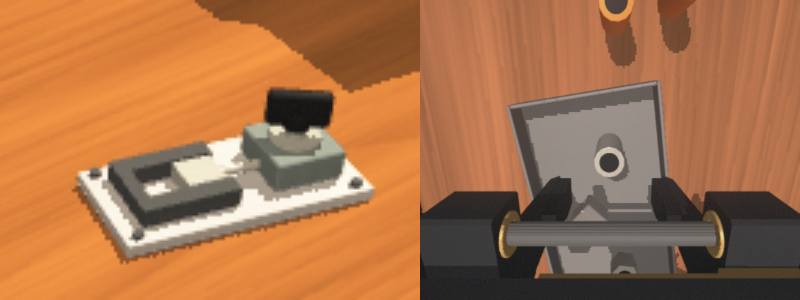

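The view shows the sleeve midway between the open fingers (wrist view (610,160)) and the nest clear of the arm. All three cameras agree on the sleeve, about (0.519, −0.1735). The plate centre is (0.510, 0.231) and the fixture yaw is −16.8°. I descend and grip.

Call:
send_rows(translation=[[0,0,0.12],[0,0,0.22],[0,0,0.285],[0,0,0.285],[0,0,0.285],[0,0,0.285],[0,0,0.285],[0,0,0.285],[0,0,0.285],[0,0,0.285]], rotation=[[0,0,0],[0,0,0],[0,0,0],[0,0,0],[0,0,0],[0,0,0],[0,0,0],[0,0,0],[0,0,0],[0,0,0]], grip=[-0.3,-0.3,-0.3,-0.3,1,1,1,1,1,1], squeeze=25)

```text
time_s: 2.1
tcp_pos: [0.5201, -0.1742, 0.0342]
tool_rot: [[0.0, 1.0, 0.001], [1.0, -0.0, -0.0], [-0.0, 0.001, -1.0]]
wrist_force: [-1.2, 0.6, 6.9]
grip_width: 0.334
gripper_force: 24.9
```

Gripped: the opening is 29.4 mm, as it should be for a 30 mm round. I lift, then stop short of the nest to look with the wrist camera.

Call:
send_rows(translation=[[0,0,-0.13],[0,0,-0.28],[0.1,0,-0.4],[0.88,-0.13,-0.4],[0.88,-0.13,-0.4],[0.88,-0.13,-0.4],[0.88,-0.13,-0.4],[0.88,-0.13,-0.4],[0.88,-0.13,-0.4],[0.88,-0.13,-0.4],[0.88,-0.13,-0.4],[0.88,-0.13,-0.4]], rotation=[[0,0,0],[0,0,0],[0,0,0],[0,0,0.093],[0,0,0.093],[0,0,0.093],[0,0,0.093],[0,0,0.093],[0,0,0.093],[0,0,0.093],[0,0,0.093],[0,0,0.093]], grip=[1,1,1,1,1,1,1,1,1,1,1,1], squeeze=25)

```text
time_s: 3.3
tcp_pos: [0.4807, 0.0882, 0.1532]
tool_rot: [[0.291, 0.957, -0.0], [0.957, -0.291, -0.001], [-0.001, 0.0, -1.0]]
wrist_force: [0.2, -0.3, -1.6]
grip_width: 0.333
gripper_force: 24.9
```

```bash
python3 - <<'E'
from h import *
s=r.sense();print(s["time_s"],s["tcp_pos"],s["tool_rot"].round(4),s["grip_width"])
c=cap("wrist");P=cloud(c);I=c["pixels"];np.savez("wrist2.npz",P=P,I=I);cv2.imwrite("pics/w2.png",I)
print(P[200:420:40,200:360:40].round(3)[...,2])
x,y,z=P[...,0],P[...,1],P[...,2]
m0=(abs(x-.515)<.13)&(y>.115)&(y<.36)
for lo,hi,nm in((.007,.016,"plate"),(.076,.09,"wing"),(.038,.044,"hous"),(.024,.032,"walls+jaw")):
    m=(z>lo)&(z<hi)&m0
    if nm=="plate": m&=(I.min(-1)>100)
    k,L,st,_=cv2.connectedComponentsWithStats(m.astype(np.uint8)); j=1+st[1:,4].argmax();print(nm,st[j],np.median(z[L==j]),rect(P[L==j]))
E
```

```text
3.3 [0.48069189 0.08819447 0.15315827] [[ 2.907e-01  9.568e-01 -1.000e-04]
 [ 9.568e-01 -2.907e-01 -7.000e-04]
 [-7.000e-04  1.000e-04 -1.000e+00]] 0.332959254446562
[[ 0.002  0.     0.002 -0.001]
 [ 0.     0.     0.161 -0.   ]
 [ 0.001  0.184  0.185  0.179]
 [ 0.233  0.234  0.234  0.233]
 [ 0.226  0.002  0.001  0.001]
 [ 0.253  0.254  0.252  0.254]]
plate [ 197    0  130  149 9867] 0.012730957478561788 (array([495.4, 186.7]), array([113.4, 100.3]), 73.7)Traceback (most recent call last):
  File "<stdin>", line 10, in <module>
ValueError: attempt to get argmax of an empty sequence
```

View pics/w2.png

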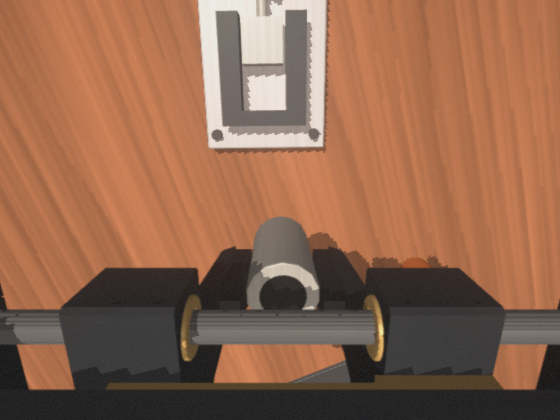

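The view shows the sleeve gripped (top at (283,290)). The nest is open and clear: its dark U runs over u 218–308, the floor is at about (265,92), and the jaw edge is at v≈66. Now I measure the wall faces and the sleeve in this same camera.

```bash
python3 - <<'E'
from h import *
d=np.load("wrist2.npz");P,I=d["P"],d["I"];x,y,z=P[...,0],P[...,1],P[...,2]
m=(z>.007)&(z<.017)&(abs(x-.5)<.13)&(y>.115)&(I.min(-1)>100)
k,L,st,_=cv2.connectedComponentsWithStats(m.astype(np.uint8));q=P[L==1+st[1:,4].argmax()]
th=np.radians(-16.6)
for deg in(-16.2,-16.8,-17.3):
    th=np.radians(deg);ex=np.array([np.cos(th),np.sin(th)]);ey=np.array([-np.sin(th),np.cos(th)])
    o=np.array([.493,.174])
    a=(P[...,:2]-o)@ex;b=(P[...,:2]-o)@ey
    w=(z>.025)&(z<.032)&(abs(a)<.06)&(abs(b)<.06)
    # row of walls at b in (0,10mm): inner faces
    s=w&(abs(b)<.012);A=np.sort(a[s])*1e3;l=A[A<0];rr=A[A>0];print(deg,"side in/out",l.min().round(1),l.max().round(1),rr.min().round(1),rr.max().round(1))
    for lo,hi in((-.012,-.006),(.002,.008)):
        s=w&(b>lo)&(b<hi);A=np.sort(a[s])*1e3;l=A[A<0];rr=A[A>0];print("   ",l.max().round(1),rr.min().round(1))
    s=w&(abs(a)<.011);B=np.sort(b[s])*1e3;print("end",B[B<0].min().round(1),B[B<0].max().round(1),"jaw",B[B>0].min().round(1))
    pa=(q[:,:2]-o)@ex*1e3;pb=(q[:,:2]-o)@ey*1e3;print("plate x",np.percentile(pa,[.5,99.5]).round(1),"ymin",np.percentile(pb,.5).round(1))
s=(z>.172)&(z<.19)&(np.hypot(x-.481,y-.088)<.03)&(np.arange(420)[:,None]<312)
q=P[s];print(s.sum(),np.percentile(q[:,2],[5,50,95]),rect(q),cv2.minEnclosingCircle((q[q[:,2]>.177][:,:2]*1000).astype(np.float32)))
E
```

```text
-16.2 side in/out -34.9 -18.5 16.8 31.8
    -18.6 16.8
    -18.6 16.9
end -24.1 -12.3 jaw 21.6
plate x [-50.6  48.5] ymin -43.4
-16.8 side in/out -34.9 -18.5 16.9 32.0
    -18.5 16.9
    -18.7 16.9
end -24.0 -12.4 jaw 21.6
plate x [-50.9  48.3] ymin -43.2
-17.3 side in/out -34.9 -18.4 16.8 32.1
    -18.4 17.0
    -18.7 16.8
end -24.0 -12.4 jaw 21.7
plate x [-51.2  48.3] ymin -43.2
5410 [0.17378787 0.18352669 0.18706299] (array([482.2,  91.9]), array([26.1, 56.3]), 73.1) ((484.0091552734375, 97.81177520751953), 28.096609115600586)
```

The gap between end wall and jaw measures 34 mm, which gives a screw angle of about 1.07 rad and fits the bar angle. I move to a hover just above the nest and check with the fixed cameras.

Call:
send_rows(translation=[[0.15,-0.042,0.0],[0.289,-0.042,0.1],[0.289,-0.042,0.245],[0.289,-0.042,0.245],[0.289,-0.042,0.245],[0.289,-0.042,0.245],[0.289,-0.042,0.245]], rotation=[[0,0,0],[0,0,0],[0,0,0],[0,0,0],[0,0,0],[0,0,0],[0,0,0]], grip=[1,1,1,1,1,1,1], squeeze=25)

```text
time_s: 4.05
tcp_pos: [0.4949, 0.1761, 0.0816]
tool_rot: [[0.29, 0.957, 0.003], [0.957, -0.29, 0.001], [0.002, 0.003, -1.0]]
wrist_force: [0.9, 0.8, -1.5]
grip_width: 0.329
gripper_force: 24.9
```

```bash
python3 - <<'E'
from h import *
s=r.sense();t=s["tcp_pos"];print(s["time_s"],t,s["tool_rot"].round(4)[:,1],s["wrist_force"])
th=np.radians(-16.8);ex=np.array([np.cos(th),np.sin(th)]);ey=np.array([-np.sin(th),np.cos(th)]);o=np.array([.493,.174])
print("tcp ab",(t[:2]-o)@ex*1e3,(t[:2]-o)@ey*1e3)
for n in("scene","side"):
    c=cap(n);P=cloud(c);I=c["pixels"];z=P[...,2]
    a=(P[...,:2]-o)@ex*1e3;b=(P[...,:2]-o)@ey*1e3
    m=(z>.098)&(z<.109)&(abs(a)<14.0+4)&(abs(b)<22)&(I.max(-1)>75)
    print(n,"sleeve body",m.sum(),np.median(z[m]),"a",np.percentile(a[m],[1,99]).round(1),"b",np.percentile(b[m],[1,99]).round(1))
    d=np.load(n+"1.npz");P,I=d["P"],d["I"];z=P[...,2];a=(P[...,:2]-o)@ex*1e3;b=(P[...,:2]-o)@ey*1e3
    w=(z>.0255)&(z<.031)&(abs(a)<60)&(abs(b)<60)
    A=a[w&(abs(b)<12)];B=b[w&(abs(a)<11)]
    print(" walls out/in a",A.min().round(1),A[A<0].max().round(1),A[A>0].min().round(1),A.max().round(1),"b",B.min().round(1),B[B<0].max().round(1),B[B>0].min().round(1))
    cv2.imwrite(f"pics/{n}3.png",c["pixels"])
a=cv2.imread("pics/scene3.png");b=cv2.imread("pics/side3.png")
cv2.imwrite("pics/v3.png",np.hstack([cv2.resize(a[110:230,290:430],(420,360),interpolation=2),cv2.resize(b[70:210,160:290],(334,360),interpolation=2)]))
E
```

```text
4.05 [0.49487591 0.17607931 0.08164601] [ 0.9571 -0.2898  0.0027] [ 0.9204295   0.82831583 -1.50701906]
tcp ab 1.194857746740439 2.532761875402452
scene sleeve body 24 0.10207767892622843 a [-4.8 15.9] b [-11.8  -4.7]
 walls out/in a -36.4 -17.9 14.3 33.5 b -25.2 -13.2 20.5
side sleeve body 61 0.10459218849481555 a [-11.1  14.8] b [-12.3  -0.7]
 walls out/in a -33.6 -17.4 17.3 33.4 b -25.6 -12.3 18.0
```

View pics/v3.png

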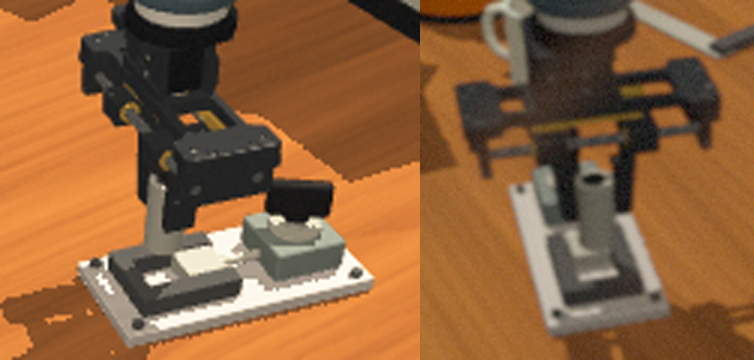

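The sleeve hangs upright over the nest (side view (597,205)) with its foot above the walls. It sits about 0.5 mm from the middle of the free space. I lower it gently with that small correction.

Call:
send_rows(translation=[[0.002,-0.002,0.0],[0.002,-0.002,0.0],[0.002,-0.002,0.02],[0.002,-0.002,0.04],[0.002,-0.002,0.06],[0.002,-0.002,0.08],[0.002,-0.002,0.1],[0.002,-0.002,0.115],[0.002,-0.002,0.12],[0.002,-0.002,0.12]], rotation=[[0,0,0],[0,0,0],[0,0,0],[0,0,0],[0,0,0],[0,0,0],[0,0,0],[0,0,0],[0,0,0],[0,0,0]], grip=[1,1,1,1,1,1,1,1,1,1], squeeze=25)

```text
time_s: 5.15
tcp_pos: [0.4929, 0.1773, 0.0434]
tool_rot: [[0.288, 0.958, -0.0], [0.958, -0.288, -0.0], [-0.0, -0.0, -1.0]]
wrist_force: [-1.1, -0.1, -0.8]
grip_width: 0.333
gripper_force: 24.9
```

Call:
send_rows(translation=[[0,0,0.003],[0,0,0.006],[0,0,0.006],[0,0,0.006]], rotation=[[0,0,0],[0,0,0],[0,0,0],[0,0,0]], grip=[1,1,1,1], squeeze=25)

```text
time_s: 5.55
tcp_pos: [0.4932, 0.1775, 0.0422]
tool_rot: [[0.288, 0.958, 0.001], [0.958, -0.288, 0.0], [0.0, 0.0, -1.0]]
wrist_force: [-0.5, 0.6, 2.3]
grip_width: 0.332
gripper_force: 24.9
```

The sleeve has touched the floor at the expected height. I release and rise.

Call:
send_rows(translation=[[0,0,0],[0,0,0],[0,0,0],[0,0,0],[0,0,-0.05],[0,0,-0.18],[0,0,-0.3],[0,0,-0.4],[0,0,-0.4],[0,0,-0.4]], rotation=[[0,0,0],[0,0,0],[0,0,0],[0,0,0],[0,0,0],[0,0,0],[0,0,0],[0,0,0],[0,0,0],[0,0,0]], grip=[-0.4,-0.4,-0.4,-0.4,-0.4,-0.4,-0.4,-0.4,-0.4,-0.4], squeeze=25)

```text
time_s: 6.55
tcp_pos: [0.4934, 0.1775, 0.1631]
tool_rot: [[0.288, 0.958, 0.002], [0.958, -0.288, 0.001], [0.001, 0.002, -1.0]]
wrist_force: [-0.1, 0.1, -0.1]
grip_width: 0.702
gripper_force: 0.0
```

```bash
python3 - <<'E'
from h import *
s=r.sense();t=s["tcp_pos"];print(s["time_s"],t,s["tool_rot"].round(4)[:,1])
th=np.radians(-16.8);ex=np.array([np.cos(th),np.sin(th)]);ey=np.array([-np.sin(th),np.cos(th)]);o=np.array([.493,.174])
C={n:cap(n) for n in("wrist","scene","side")}
for n,c in C.items():
    print(n);top(c,(.4935,.177),.065,.078)
    P=cloud(c);I=c["pixels"];z=P[...,2];x,y=P[...,0],P[...,1]
    m=(z>.076)&(z<.088)&(np.hypot(x-.526,y-.286)<.035)&(I.max(-1)<90)
    q=P[m]
    if m.sum()>20: print("wing",m.sum(),np.median(q[:,2]),rect(q))
    m=(z>.038)&(z<.044)&(np.hypot(x-.526,y-.286)<.05);
    if m.sum()>20: print("hous",m.sum(),rect(P[m]))
w=C["wrist"]["pixels"];b=C["side"]["pixels"]
cv2.imwrite("pics/v4.png",np.hstack([cv2.resize(w,(467,350)),cv2.resize(b[70:210,160:290],(325,350),interpolation=2)]))
E
```

```text
6.55 [0.49340399 0.17752109 0.16313241] [ 0.9576 -0.2881  0.0016]
wrist
top 1208 0.07276866432808646 [493.1 179.6] 15.0
wing 1502 0.08115100400723319 (array([525.1, 288.6]), array([49.5, 12.1]), 47.2)
hous 3974 (array([525.2, 288.5]), array([58.7, 58.6]), 73.9)
scene
top 107 0.0716412221268099 [492.5 178.2] 16.6
wing 79 0.07915945094845489 (array([525.5, 285.4]), array([47.3, 13.9]), 51.0)
hous 180 (array([525.3, 285.7]), array([58.5, 58.3]), 76.1)
side
top 132 0.07167997064999437 [493.9 177.3] 15.8
wing 61 0.08019542100317245 (array([524.8, 284.4]), array([43.8,  9.6]), 46.8)
hous 188 (array([525.1, 286.1]), array([57.3, 57. ]), 74.2)
```

View pics/v4.png

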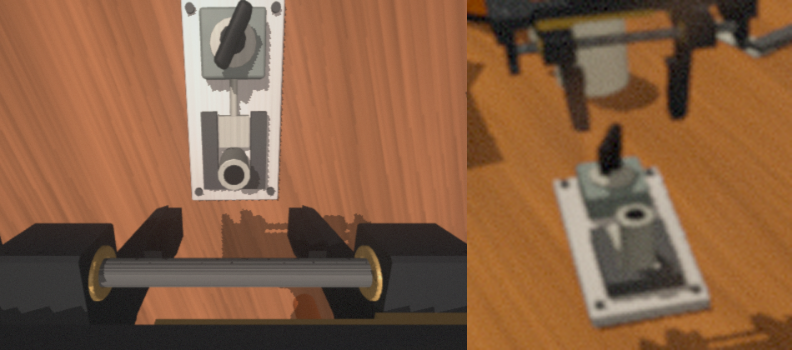

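The sleeve stands upright in the nest with its top at 0.072 m, and the jaw gap is visible. The wings' bar is at about 47.2°, about 1.11 rad open, with its axis at (0.5254, 0.2863). I move over the screw, align, and look at the joint state before descending.

Call:
send_rows(translation=[[0.15,0,0],[0.3,0,0],[0.378,-0.002,0],[0.378,-0.002,0],[0.378,-0.002,0.05],[0.378,-0.002,0.1],[0.378,-0.002,0.1],[0.378,-0.002,0.1]], rotation=[[0,0,0.04],[0,0,0.08],[0,0,0.12],[0,0,0.144],[0,0,0.144],[0,0,0.144],[0,0,0.144],[0,0,0.144]], grip=[-0.6,-0.6,-0.6,-0.6,-0.6,-0.6,-0.6,-0.6], squeeze=25)

```text
time_s: 7.5
tcp_pos: [0.5245, 0.285, 0.1308]
tool_rot: [[0.678, 0.735, -0.002], [0.735, -0.678, -0.001], [-0.002, -0.0, -1.0]]
wrist_force: [-0.4, 0.2, -0.3]
grip_width: 0.803
gripper_force: 0.0
```

```bash
python3 - <<'E'
from h import *
s=r.sense();t=s["tcp_pos"];ty=s["tool_rot"][:,1];print(s["time_s"],t,"yaw",np.degrees(np.arctan2(ty[1],ty[0])),s["qpos"].round(1))
c=cap("wrist");P=cloud(c);z=P[...,2];m=(z>.074)&(z<.088)&(np.hypot(P[...,0]-.526,P[...,1]-.286)<.035)&(c["pixels"].max(-1)<110)
print(m.sum(),rect(P[m]));top(c,(.4935,.177),.065,.078)
E
```

```text
7.5 [0.52452218 0.28500793 0.13078412] yaw -42.665388349278814 [-37.2  33.3   5.9 101.3  -4.5  45.7 -71.7]
1354 (array([525.7, 289.5]), array([48.9, 11.8]), 47.5)
top 774 0.07286336460202382 [493.  179.5] 14.9
```

Joint 7 is at −72° and will reach about −135° at the seat, within its range. I descend and grip the wings.

Call:
send_rows(translation=[[0.002,0,0.1],[0.002,0,0.2],[0.002,0,0.255],[0.002,0,0.27],[0.002,0,0.27],[0.002,0,0.27],[0.002,0,0.27],[0.002,0,0.27],[0.002,0,0.27],[0.002,0,0.27],[0.002,0,0.27]], rotation=[[0,0,0],[0,0,0],[0,0,0],[0,0,0],[0,0,0],[0,0,0],[0,0,0],[0,0,0],[0,0,0],[0,0,0],[0,0,0]], grip=[-0.6,-0.6,-0.6,-0.6,-0.6,1,1,1,1,1,1], squeeze=30)

```text
time_s: 8.65
tcp_pos: [0.5255, 0.2866, 0.051]
tool_rot: [[0.678, 0.735, 0.0], [0.735, -0.678, 0.0], [0.0, 0.0, -1.0]]
wrist_force: [0.4, -0.1, -0.7]
grip_width: 0.278
gripper_force: 0.0
```

Call:
send_rows(translation=[[0,0,0],[0,0,0],[0,0,0],[0,0,0]], rotation=[[0,0,0],[0,0,0],[0,0,0],[0,0,0]], grip=[1,1,1,1], squeeze=30)

```text
time_s: 9.05
tcp_pos: [0.5243, 0.2877, 0.0508]
tool_rot: [[0.677, 0.736, -0.002], [0.736, -0.677, 0.001], [-0.001, -0.002, -1.0]]
wrist_force: [-4.4, 2.9, 1.6]
grip_width: 0.144
gripper_force: 30.0
```

Gripped: the opening is 12.7 mm, as it should be for the 12 mm bar. I turn clockwise about 55°, moving 1.5 mm sideways to relieve the side load.

Call:
send_rows(translation=[[0,-0.005,0],[0,-0.005,0],[0,-0.005,0],[0,-0.005,0],[0,-0.005,0],[0,-0.005,0],[0,-0.005,0],[0,-0.005,0],[0,-0.005,0],[0,-0.005,0]], rotation=[[0,0,0],[0,0,0.04],[0,0,0.08],[0,0,0.12],[0,0,0.16],[0,0,0.2],[0,0,0.24],[0,0,0.28],[0,0,0.305],[0,0,0.305]], grip=[1,1,1,1,1,1,1,1,1,1], squeeze=30)

```text
time_s: 10.05
tcp_pos: [0.5238, 0.2889, 0.0509]
tool_rot: [[0.991, -0.131, -0.001], [-0.131, -0.991, 0.001], [-0.001, -0.001, -1.0]]
wrist_force: [-3.0, 4.8, 1.0]
grip_width: 0.147
gripper_force: 30.0
```

```bash
cat >> h.py <<'E'
def st():
    s=r.sense();ty=s["tool_rot"][:,1];print(round(s["time_s"],2),s["tcp_pos"].round(4),"yaw",np.degrees(np.arctan2(ty[1],ty[0])).round(2),"q7",s["qpos"][6].round(1),"F",s["wrist_force"].round(1),"T",s["wrist_torque"].round(3),s["grip_width"].round(3))
E
python3 -c "from h import *;st()"
```

```text
Traceback (most recent call last):
  File "h.py", line 27, in st
    s=r.sense();ty=s["tool_rot"][:,1];print(round(s["time_s"],2),s["tcp_pos"].round(4),"yaw",np.degrees(np.arctan2(ty[1],ty[0])).round(2),"q7",s["qpos"][6].round(1),"F",s["wrist_force"].round(1),"T",s["wrist_torque"].round(3),s["grip_width"].round(3))
                                                                                                                                                                                                                                  ^^^^^^^^^^^^^^^^^^^^^
AttributeError: 'float' object has no attribute 'round'
```

Call:
send_rows(translation=[[0,-0.003,0],[0,-0.003,0],[0,-0.003,0],[0,-0.003,0],[0,-0.003,0]], rotation=[[0,0,0.015],[0,0,0.03],[0,0,0.045],[0,0,0.055],[0,0,0.055]], grip=[1,1,1,1,1], squeeze=30)

```text
time_s: 10.55
tcp_pos: [0.5239, 0.2892, 0.0509]
tool_rot: [[0.954, -0.298, -0.001], [-0.298, -0.954, 0.0], [-0.001, -0.0, -1.0]]
wrist_force: [-3.9, 3.8, 1.7]
grip_width: 0.142
gripper_force: 30.0
```

```bash
sed -i 's/,s\["grip_width"\].round(3))/,s["grip_width"])/' h.py; python3 -c "from h import *;st()"
```

```text
10.55 [0.5239 0.2892 0.0509] yaw -107.36 q7 -121.3 F [-3.9  3.8  1.7] T [0.91  0.964 0.03 ] 0.14231256080672192
```

Call:
send_rows(translation=[[0,0,0],[0,0,0],[0,0,0],[0,0,0]], rotation=[[0,0,0.01],[0,0,0.02],[0,0,0.02],[0,0,0.02]], grip=[1,1,1,1], squeeze=30)

```text
time_s: 10.95
tcp_pos: [0.5239, 0.2892, 0.0509]
tool_rot: [[0.934, -0.356, -0.001], [-0.356, -0.934, 0.0], [-0.001, -0.0, -1.0]]
wrist_force: [-4.3, 2.6, 1.8]
grip_width: 0.147
gripper_force: 30.0
```

```bash
python3 -c "from h import *;st()"
```

```text
10.95 [0.5239 0.2892 0.0509] yaw -110.86 q7 -124.0 F [-4.3  2.6  1.8] T [0.884 0.94  0.264] 0.14660330649499312
```

The torque rose from 0.03 to 0.26 N m, well above the 0.05 friction, so this is the stop. One more small press will confirm it.

Call:
send_rows(translation=[[0,0,0],[0,0,0],[0,0,0],[0,0,0]], rotation=[[0,0,0.01],[0,0,0.01],[0,0,0.01],[0,0,0.01]], grip=[1,1,1,1], squeeze=30)

```text
time_s: 11.35
tcp_pos: [0.5239, 0.2892, 0.0509]
tool_rot: [[0.923, -0.385, -0.001], [-0.385, -0.923, 0.0], [-0.001, 0.0, -1.0]]
wrist_force: [-3.6, 4.6, 1.9]
grip_width: 0.149
gripper_force: 30.7
```

```bash
python3 - <<'E'
from h import *
st()
c=cap("wrist");P=cloud(c);z=P[...,2]
m=(abs(z-.041)<.003)&(np.hypot(P[...,0]-.525,P[...,1]-.288)<.05);print("hous",m.sum(),rect(P[m]) if m.sum()>20 else 0)
for n in("scene","side"):
    c=cap(n);P=cloud(c);z=P[...,2];top(c,(.4935,.177),.065,.078)
    w=(z>.0255)&(z<.031)&(abs(P[...,0]-.5)<.06)&(abs(P[...,1]-.19)<.06)
    cv2.imwrite(f"pics/{n}5.png",c["pixels"])
E
```

```text
11.35 [0.5239 0.2892 0.0509] yaw -112.63 q7 -125.4 F [-3.6  4.6  1.9] T [0.936 0.9   0.409] 0.1488232912640104
hous 4538 (array([526.1, 288.7]), array([58.3, 58.6]), 73.7)
top 107 0.0715536875737317 [492.3 176.5] 16.4
top 128 0.0714711671458092 [493.7 175.9] 15.9
```

It's seated: the torque rises linearly to 0.41 N m, and the sleeve moved 1.6 mm with the jaw. Allowing for grip wind-up, the seat is at tool yaw about −107°. I back off a quarter turn to tool yaw about −16.7°, a 96° tool turn.

Call:
send_rows(translation=[[0,0,0],[0,0,0],[0,0,0],[0,0,0],[0,0,0],[0,0,0],[0,0,0],[0,0,0],[0,0,0],[0,0,0],[0,0,0],[0,0,0]], rotation=[[0,0,-0.045],[0,0,-0.09],[0,0,-0.135],[0,0,-0.18],[0,0,-0.225],[0,0,-0.27],[0,0,-0.315],[0,0,-0.36],[0,0,-0.405],[0,0,-0.45],[0,0,-0.495],[0,0,-0.534]], grip=[1,1,1,1,1,1,1,1,1,1,1,1], squeeze=30)

```text
time_s: 12.7
tcp_pos: [0.5247, 0.2875, 0.0509]
tool_rot: [[0.282, 0.96, 0.0], [0.96, -0.282, -0.001], [-0.001, 0.0, -1.0]]
wrist_force: [-3.6, 0.5, 1.7]
grip_width: 0.141
gripper_force: 30.0
```

Call:
send_rows(translation=[[0,0,0],[0,0,0],[0,0,0]], rotation=[[0,0,0],[0,0,0],[0,0,0]], grip=[1,1,1], squeeze=30)

```text
time_s: 13.0
tcp_pos: [0.5247, 0.2876, 0.0508]
tool_rot: [[0.29, 0.957, 0.0], [0.957, -0.29, -0.001], [-0.001, 0.0, -1.0]]
wrist_force: [-1.9, -1.1, 3.4]
grip_width: 0.148
gripper_force: 30.0
```

```bash
python3 - <<'E'
from h import *
st()
C={n:cap(n) for n in("wrist","scene","side")}
for n,c in C.items():
    P=cloud(c);z=P[...,2];print(n);top(c,(.4935,.177),.065,.078)
    m=(z>.074)&(z<.086)&(np.hypot(P[...,0]-.525,P[...,1]-.287)<.035)
    print("wing",m.sum(),rect(P[m]) if m.sum()>10 else 0)
th=np.radians(-16.5);ex=np.array([np.cos(th),np.sin(th)]);ey=np.array([-np.sin(th),np.cos(th)]);o=np.array([.493,.174])
P=cloud(C["wrist"]);z=P[...,2];a=(P[...,:2]-o)@ex*1e3;b=(P[...,:2]-o)@ey*1e3
j=(z>.022)&(z<.032)&(abs(a)<14)&(b>10)&(b<50);print("jaw b",np.percentile(b[j],[1,50,99]) if j.sum() else 0,j.sum())
w=C["wrist"]["pixels"];s=C["side"]["pixels"]
cv2.imwrite("pics/v6.png",np.hstack([cv2.resize(w,(467,350)),cv2.resize(s[70:210,160:290],(325,350),interpolation=2)]))
E
```

```text
13.0 [0.5247 0.2876 0.0508] yaw -16.88 q7 -51.4 F [-1.9 -1.1  3.4] T [-0.218  0.508 -0.014] 0.14802046476178454
wrist
top 0 0 0 0
wing 3334 (array([526.5, 289.9]), array([41.1, 41.1]), 24.7)
scene
top 107 0.07153446261731411 [491.8 176.5] 16.8
wing 101 (array([524.8, 278.4]), array([45. , 27.6]), 18.4)
side
top 127 0.0717609557733978 [493.7 176.8] 16.4
wing 141 (array([523., 284.]), array([40.4, 41.5]), 19.7)
jaw b [25.03789755 37.65938782 49.80543612] 1491
```

View pics/v6.png

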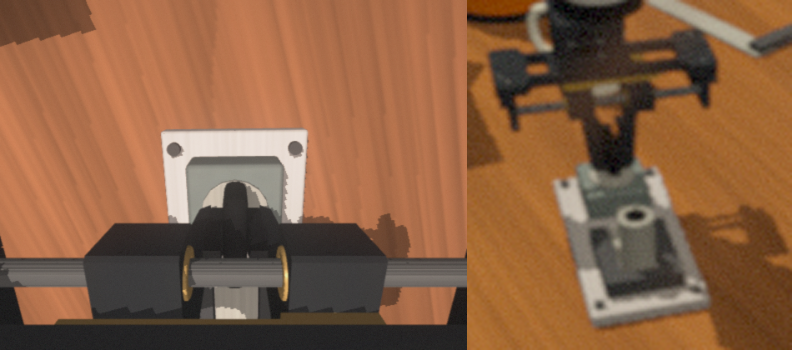

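The sleeve stands upright in the open nest (side view (635,240)). The wing bar (wrist view (235,190)) lies along the plate axis, a quarter turn from the seat, still pinched at 30 N. I hand it in.

```bash
python3 -c "from h import *;print(ticket.sign_off())"
```

```text
the job is handed in; nothing more can be done
None
```

The job is handed in after about 13 s of arm time: the sleeve stands upright and free in the nest, and the thumbscrew was seated against its stop, backed off a quarter turn, and is still gripped.

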